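# Open the bench fume filter

### The arm

A 6-joint arm with a two-finger parallel gripper is mounted at the origin on the work surface. World frame = base frame: x ahead of the robot, y to its left, z up, the work surface at z = 0. Lengths are in m, angles in rad, forces in N, time in s.
With the tool pointing down it reaches from about 0.375 to 0.975 m from the base axis. Payload 3.8 kg.
Tool frame: the origin (TCP) lies midway between the tips of the shut fingers; the grasp point (between the pads) lies 19 mm behind it; z points along the fingers, y is the direction in which the jaws open and shut (so a half turn about z gives the same grasp; the last joint's range is limited). The gripper opens to 85 mm and grips with 20 to 120 N. Pads are 22 mm wide; open, the fingers measure 114 mm over their backs; the gripper's body (76 mm by 85 mm) begins 54 mm behind the grasp point. The pads swing forward as they close: fully open they stand 13 mm farther back than shut.
Start: joints at [1.144, 0.264, 1.604, -0, 1.274, -0.037], TCP at [0.256, 0.624, 0.231] pointing down, gripper open.
Joint ranges: [-2.63, 2.63], [-0.94, 2.18], [0.31, 2.57], [-1.31, 4.45], [0, 2.66], [-2.55, 2.55]. Speed limits (rad/s): [2.57, 2.57, 3.14, 3.14, 3.14, 3.14].

### API

Orientations are given as a rotation vector (axis times angle).
In Python, from workcell import bot gives the robot as it stands.
- The arm moves only by the tool drive_tool, never from a script. Its argument "steps" is a list of rows, each a list of 2 entries, a list of its own where there are three numbers: the shift along the tool's x, y, z in mm, then the turn about the tool's z in degrees. In form: [[[dx, dy, dz], twist], ...]. A call has 1 to 8 rows; each row shifts and turns the commanded pose from where the row before left it, along the tool's axes as they then stand; what a row does not reach is not made up. A row lasts 1/12 s, in which the tool goes at most 41.7 mm and 7.16 degrees, less where a joint would pass 70% of its speed; a pose out of reach is approached as far as the arm can. A call is refused whole if a number of a shift passes 41.7 or a number of a turn 7.16, either way. A call with a gripper value outside its range is refused whole. "jaw" is the opening, from 0 (shut) to 1 (fully open), set as the call begins (left out, the last holds). The fingers move at their own pace and stop on an object; "force" is the grip in N (left out, the last holds). Time passes only in rows, so rows that do not move let the fingers close. It gives the time, the measured TCP pose, the force and the opening at its end, in the units of the state.
- bot.read_state(): the state, without advancing time (a new reading comes with each control period).
- bot.read_camera(name): name is "scene" or "side" or "wrist"; returns the picture (480x640x3 uint8, red, green, blue); there is no depth.
- bot.camera_info(name): a dict with "fx", "fy", "cx", "cy" (pixels), "position" and "attitude" of the camera in the world. Camera axes: x right, y down, z forward; pixel columns grow to the right and rows downward; lengths in m; the calibration is good to about 2 mm. A picture is of the moment at which its call begins: read the wrist's pose just before it. camera_info takes no time and is no camera call; for the wrist camera it gives the pose at the moment of the call.
- bot.finish_job(): hands the job in, once; it reports no verdict.
The state is a dict: "time": time; "q": joint angles; "joint_vel": joint speeds; "joint_torque": joint torques, N m; "tool_pos": TCP position; "tcp_rot": TCP orientation; "wrist_force": force on the tool from outside, world axes, zero at the start; "torque": the same for the moment, N m; "width": opening from 0.0 (shut) to 1.0 (fully open).
Only numpy, scipy, OpenCV 4.12 (cv2) and the standard library are available. Lean on these libraries where they do the work, as an engineer would, in place of code of your own. Each camera call takes 0.05 s, during which the arm holds its last target.

### The job

Open the fume filter on the gluing bench so that its cartridge can be checked: with a fingertip press the catch in until it bottoms, then push the released cover off its seat, along its runners, until it rests against the end stop. Only press and push: do not lift or tip the cover, and leave the other things on the bench where they are.

Things in the scene. Friction and masses are not known exactly. Their poses are not given: they have to be found in the camera images.
- filter_case: Fixed low grey case, 235 x 120 mm. Origin on the bench under the middle of the cover's seat; +x is the way the cover slides off; case spans x -65 to +170 mm. Deck 45 mm high; runners 55 mm high, 78 mm apart; side guides to 66 mm. Lips over the cover's side flanges only at the seat (x -65 to +48 mm): 91 mm apart, tops 69 mm high. Rear stop at x -65 to -53 mm, 61 mm high.
- end_stop (a point): Middle of the inner face of the end stop wall: in the case frame x = +160 mm, y = 0, z = 66 mm. The wall's top is 70 mm high.
- catch (a joint): Travel of the push-in catch, m: 0 is out, 0.010 is fully in (it may start up to 2 mm in). It moves straight down, takes about 5 N all the way, and stays where it is pushed. Its top is level with the runners at 0.007; short of that it blocks the cover.
- catch_top (a point): Centre of the catch's top face, a grey ribbed pad 40 mm (along x) by 34 mm, between the runners, starting 2 mm ahead of the cover's leading edge: in the case frame x = +72 mm, y = 0, z = 62 mm when out and 52 mm when fully in.
- cover: Loose white plastic cover, about 200 g, slides with light friction. Origin at the centre of its underside, 55 mm above the bench; axes as the case's. 100 mm long (x), 104 wide, 27 high: an 8 mm thick flange all over, and on it a raised pan 88 mm (x) by 87 mm, top 82 mm above the bench. Seated it lies at x = 0 in the case frame, against the end stop at x = +110 mm.
- cover_back (a point): Middle of the pan's rear (-x) upright face, where a fingertip can push in +x: on the cover's middle line, 44 mm behind its centre, 72.5 mm above the bench. The face spans 63 to 82 mm above the bench; the flange sticks out 6 mm behind it, 55 to 63 mm high. On the case nothing behind it stands higher than the flange, save the side lips.
- bottle: Bystander: small round glue bottle, 42 mm across, 105 mm high, upright. Origin at the centre of its underside.
- tape: Bystander: roll of brown tape lying flat, 90 mm across, 24 mm high. Origin at the centre of its underside.
- riser: Bystander: clear acrylic U-shaped display riser, 90 x 50 mm, 40 mm high, standing open side up. Origin at the centre of its underside.

How it is judged:
On the way, in this order (a step that is already met when the one before it is completed fails the run):
1. the catch is pressed in while the cover is still on its seat (value of joint catch above 0.008 m and x of cover in the frame of filter_case below 0.006 m), for 0.1 s.
2. the cover has been pushed off its seat along the runners (x of cover in the frame of filter_case above 0.098 m), for 0.1 s.
At the end, for the whole second after the job is handed in: The catch is still in (at least 7 mm) and the cover lies flat and at rest on the runners, wholly off its seat and within 8 mm of the end stop (x of cover in the frame of filter_case between 0.102 and 0.114 m and y of cover in the frame of filter_case between -0.006 and 0.006 m and z of cover in the frame of filter_case between 0.0505 and 0.0595 m and angle between cover's own z axis and vertical below 0.06 rad and angle between the x axis of cover and the x axis of filter_case, either way round below 0.1 rad and value of joint catch above 0.007 m and linear speed of cover below 0.01 m/s); the robot touches nothing.
It fails at once if the cover is lifted more than 8 mm off its runners (z of cover in the frame of filter_case above 0.063 m).
It fails at once if the cover is tipped by more than 0.2 rad (angle between cover's own z axis and vertical above 0.2 rad).
It fails at once if the bottle beside the filter is moved more than 20 mm (distance of bottle from where it was at the start of the episode above 0.02 m).
It fails at once if the tape beside the filter is moved more than 20 mm (distance of tape from where it was at the start of the episode above 0.02 m).
It fails at once if the riser beside the filter is moved more than 20 mm (distance of riser from where it was at the start of the episode above 0.02 m).
It also fails if it takes over 37 s, if anything falls off the work surface, if the arm or the gripper's body presses on something with over 40 N, if the wrist force passes 120 N, or if a joint passes its speed limit or range.

## Working session

There is one attempt and no reset: what is moved stays moved. The work goes in short steps, Python scripts to look and compute and a tool call to move; the robot and the scene stay as the last step left them, time stands still between calls to the robot, and variables do not carry over. Pictures are saved under pics/ and viewed, and the job is handed in when it is done.

Besides the shell and the picture viewer there is one more tool, called as name(argument=value, ...) on one line, values as JSON. drive_tool: Moves the arm, as the interface text tells. Its arguments: {"type":"object","properties":{"steps":{"type":"array","items":{"type":"array"}},"jaw":{"type":"number"},"force":{"type":"number"}},"required":["steps"]}

```bash
mkdir -p pics; ls
python3 - <<'E'
from workcell import bot
import cv2
for n in("scene","side","wrist"):
    i=bot.camera_info(n); print(n,i)
    im=bot.read_camera(n); cv2.imwrite(f"pics/{n}0.png",im[:,:,::-1])
print(bot.read_state())
E
```

```text
pics
scene {'fx': 491.05908671488254, 'fy': 491.05908671488254, 'cx': 317.7870564893164, 'cy': 248.3367694770668, 'position': array([1.07666565, 0.07074569, 0.69419794]), 'attitude': array([-1.68351625, -2.04629213,  0.6974746 ])}
side {'fx': 567.2590856170353, 'fy': 567.2590856170353, 'cx': 322.297176716745, 'cy': 242.8272440318671, 'position': array([ 0.1355255 , -0.71740231,  0.59057649]), 'attitude': array([-2.04798639,  0.61458323, -0.36964007])}
wrist {'fx': 366.1406298963011, 'fy': 366.1406298963011, 'cx': 320.3453061055177, 'cy': 234.69187725921367, 'position': array([0.19079427, 0.65023571, 0.37317724]), 'attitude': array([2.40842582, 1.61527812, 0.22501635])}
{'time': 0.15, 'q': array([ 1.14412034e+00,  2.64565807e-01,  1.60506376e+00, -1.04071142e-05,
        1.27369168e+00, -3.68968221e-02]), 'joint_vel': array([-5.89560694e-05, -2.24454787e-03, -4.55040093e-03,  8.65994589e-04,
       -1.75855190e-03, -9.89831558e-04]), 'joint_torque': array([-4.72428237e-04, -5.15905631e+01, -3.67961419e+01, -6.50975858e-05,
        8.11964128e-03, -2.01161157e-06]), 'tool_pos': array([0.2562586 , 0.62385514, 0.23025579]), 'tcp_rot': array([-6.08315262e-01, -3.08173911e+00,  2.64592229e-03]), 'wrist_force': array([-0.20840907, -0.28963298,  0.27527927]), 'torque': array([-0.0485176 , -0.00643197,  0.00137468]), 'width': 0.9978512356466832}
```

View pics/scene0.png

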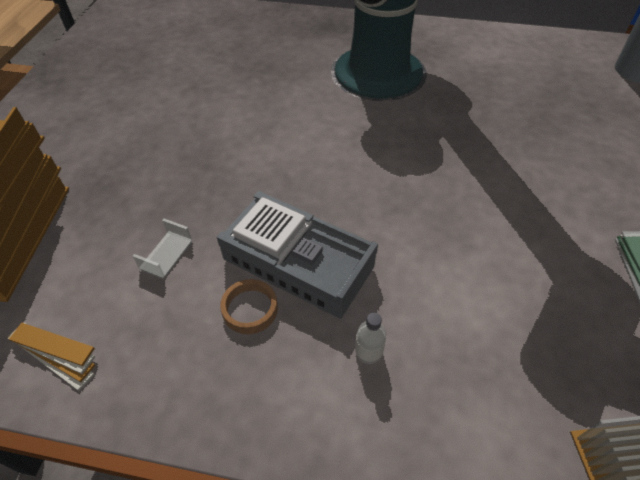

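View pics/side0.png

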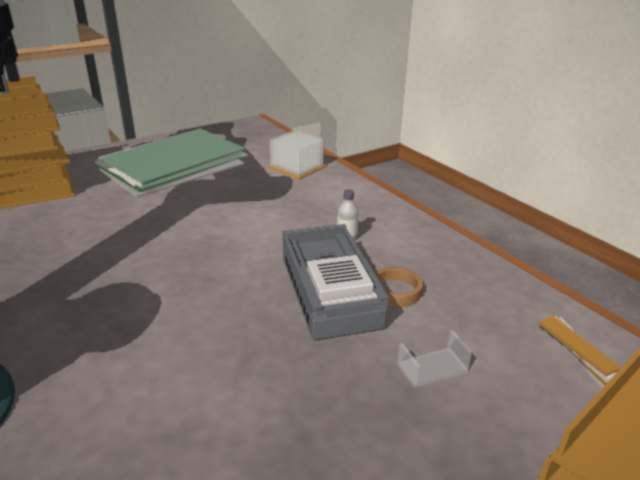

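View pics/wrist0.png

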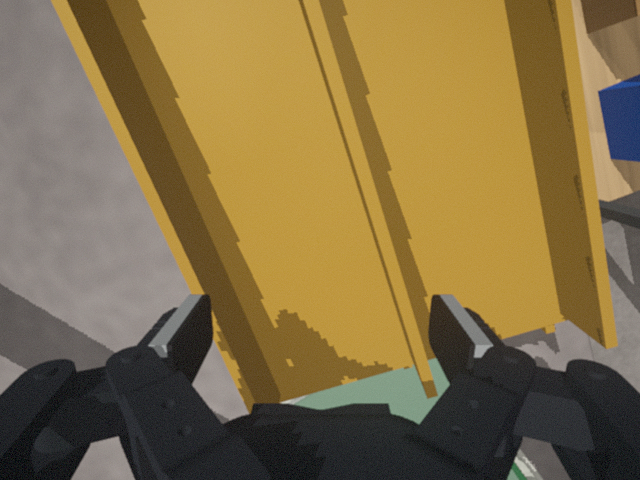

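The case is centred near (298,255) in scene and (333,280) in side. The riser is at (165,250), the tape at (249,305) and the bottle at (371,340) in scene. I'll enlarge both views.

Run:
```python
import cv2
a=cv2.imread("pics/scene0.png")[185:320,210:390]; cv2.imwrite("pics/sc1.png",cv2.resize(a,None,fx=4.4,fy=4.4,interpolation=cv2.INTER_CUBIC))
a=cv2.imread("pics/side0.png")[220:340,270:400]; cv2.imwrite("pics/si1.png",cv2.resize(a,None,fx=5,fy=5,interpolation=cv2.INTER_CUBIC))
```

```text
(no output)
```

View pics/sc1.png

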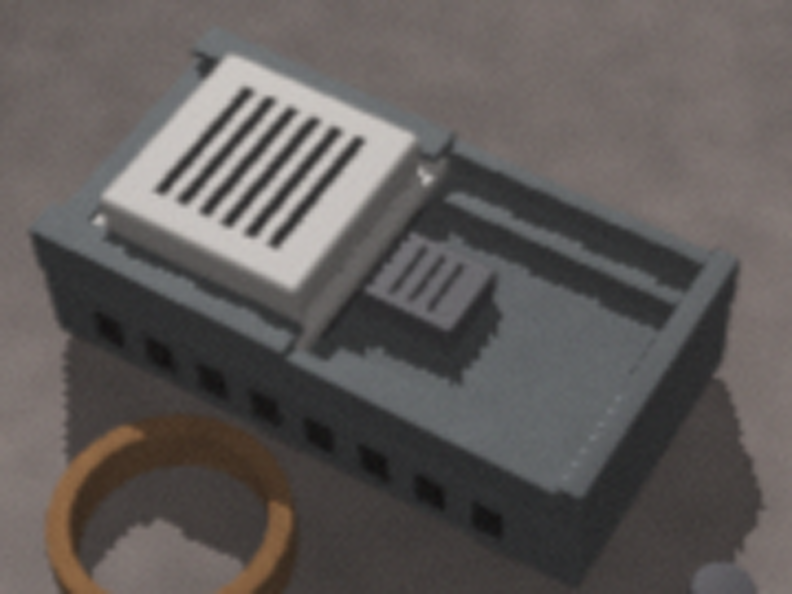

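View pics/si1.png

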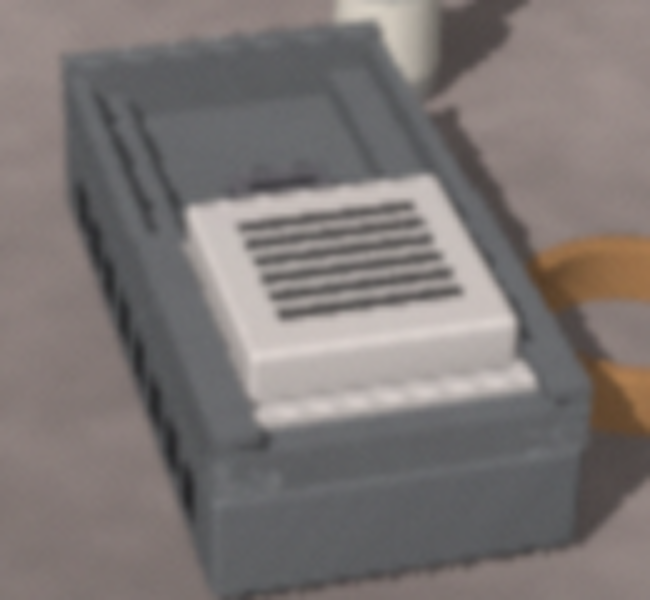

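```bash
cat > h.py <<'E'
import numpy as np, cv2
from scipy.spatial.transform import Rotation as R
from scipy.optimize import least_squares
from workcell import bot
def proj(P,i):
    p=(np.asarray(P)-i["position"])@R.from_rotvec(i["attitude"]).as_matrix()
    return np.c_[p[:,0]/p[:,2]*i["fx"]+i["cx"],p[:,1]/p[:,2]*i["fy"]+i["cy"]]
def toworld(P,t):
    P=np.asarray(P,float); c,s=np.cos(t[2]),np.sin(t[2])
    return np.c_[P[:,0]*c-P[:,1]*s+t[0],P[:,0]*s+P[:,1]*c+t[1],P[:,2]]
E
python3 - <<'E'
from h import *
sc=[(-44,43.5,82,228,55),(44,43.5,82,415,138),(44,-43.5,82,293,288),(-44,-43.5,82,103,202),(170,60,70,738,262),(170,-60,70,577,497),(-65,60,69,212,32),(-65,-60,69,33,233),(170,-60,0,575,583)]
si=[(44,43.5,82,190,208),(44,-43.5,82,432,180),(-44,-43.5,82,515,322),(-44,43.5,82,252,358),(170,60,70,65,58),(170,-60,70,378,27),(-65,-60,69,588,388),(-65,60,69,207,448),(-65,60,0,222,592),(-65,-60,0,575,545)]
sc=np.array(sc,float);si=np.array(si,float)
D=[("scene",sc[:,:3]/1000,sc[:,3:]/4.4+[210,185]),("side",si[:,:3]/1000,si[:,3:]/5+[270,220])]
def f(t,DD): return np.concatenate([(proj(toworld(P,t),bot.camera_info(n))-u).ravel() for n,P,u in DD])
for DD in (D,D[:1],D[1:]):
    r=least_squares(f,[.45,0,1.],args=(DD,)); print(r.x, np.degrees(r.x[2]))
    if DD is D: print(r.fun.reshape(-1,2).round(1).tolist()); t=r.x
for n,P in dict(catch=(.072,0,.062),back=(-.044,0,.0725),end=(.16,0,.066)).items(): print(n,toworld([P],t))
E
```

```text
[ 0.5850763  -0.11459348  1.23619427] 70.82871419967246
[[-0.5, -1.4], [1.1, -0.8], [-0.2, 1.6], [-2.6, -0.7], [0.2, -1.2], [0.8, 0.9], [-0.7, -1.4], [-1.9, -0.9], [-0.1, 4.3], [-1.7, -1.3], [0.3, -2.2], [1.1, -1.1], [-0.6, -0.5], [-1.4, -1.2], [-1.3, -2.2], [0.6, -1.1], [1.1, -1.9], [-2.3, 4.7], [-0.2, 2.2]]
[ 0.58460597 -0.11411543  1.23975378] 71.03265932233778
[ 0.58530707 -0.11540118  1.22823892] 70.37290641030323
catch [[ 0.60872062 -0.04658652  0.062     ]]
back [[ 0.57062699 -0.15615328  0.0725    ]]
end [[0.63761923 0.03653309 0.066     ]]
```

Run:
```python
from h import *
sc=[(-44,43.5,82,228,55),(44,43.5,82,415,138),(44,-43.5,82,293,288),(-44,-43.5,82,103,202),(170,60,70,738,262),(170,-60,70,577,497),(-65,60,69,212,32),(-65,-60,69,33,233)]
si=[(44,43.5,82,190,208),(44,-43.5,82,432,180),(-44,-43.5,82,515,322),(-44,43.5,82,252,358),(170,60,70,65,58),(170,-60,70,378,27),(-65,-60,69,588,388),(-65,60,69,207,448)]
sc=np.array(sc,float);si=np.array(si,float)
D=[("scene",sc[:,:3]/1000,sc[:,3:]/4.4+[210,185]),("side",si[:,:3]/1000,si[:,3:]/5+[270,220])]
def f(t,DD): return np.concatenate([(proj(toworld(P,t)+[0,0,t[3] if len(t)>3 else 0],bot.camera_info(n))-u).ravel() for n,P,u in DD])
for DD,t0 in ((D,[.45,0,1.]),(D,[.45,0,1.,0]),(D[:1],[.45,0,1.]),(D[1:],[.45,0,1.])):
    r=least_squares(f,t0,args=(DD,)); print(r.x, np.degrees(r.x[2]), r.cost); print(r.fun.reshape(-1,2).round(1).tolist())
```

```text
[ 0.5846924  -0.11486396  1.22872643] 70.40083840125071 24.756527333115585
[[-0.3, -1.7], [1.0, -0.8], [-0.6, 1.5], [-2.7, -1.1], [-0.1, -0.7], [0.0, 1.1], [-0.4, -1.7], [-2.1, -1.4], [-1.6, -1.3], [0.5, -2.0], [0.9, -0.7], [-1.0, -0.5], [-0.9, -1.3], [-0.7, -2.1], [0.3, -0.7], [0.6, -1.8]]
[ 0.58448324 -0.11457848  1.22976651 -0.00246142] 70.46043066529248 15.183242633569105
[[-0.0, -0.7], [1.2, 0.1], [-0.3, 2.3], [-2.3, -0.2], [0.0, 0.1], [0.3, 1.8], [-0.1, -0.8], [-1.6, -0.5], [-1.9, -0.1], [0.2, -0.8], [0.6, 0.5], [-1.2, 0.8], [-1.2, -0.1], [-1.0, -1.0], [-0.0, 0.5], [0.4, -0.5]]
[ 0.58554351 -0.11367795  1.23420237] 70.71458708407171 10.607734155711979
[[0.0, -1.2], [1.6, -0.5], [0.2, 2.0], [-2.2, -0.5], [0.7, -0.7], [1.2, 1.4], [-0.1, -1.2], [-1.5, -0.7]]
[ 0.58293722 -0.1177953   1.22263657] 70.05191552765233 5.052727905258442
[[-1.5, -0.3], [0.9, -0.8], [1.0, 0.7], [-1.1, 0.8], [-0.4, -0.5], [0.1, -1.2], [0.5, 0.8], [0.4, -0.5]]
```

Scene and side agree to about 2 mm: case near (0.5847, -0.1147), yaw about 70.5°. Next I'll move over it at the current height, turn so tool x lies along case x, and refine the pose with the wrist camera.

drive_tool(steps=[[[-15, -15, 0], 0], [[-27, -27, 0], 0], [[-27, -27, 0], 0], [[-27, -27, 0], 0], [[-27, -27, 0], 0], [[-27, -27, 0], 0], [[-27, -27, 0], 0], [[-27, -27, 0], 0]], jaw=0, force=60)

```text
time: 0.82
tool_pos: [0.3678, 0.3563, 0.231]
tcp_rot: [-0.608, -3.082, 0.0]
wrist_force: [0.9, 1.1, 0.3]
width: 0.004
```

drive_tool(steps=[[[-27, -27, 0], 0], [[-27, -27, 0], 0], [[-27, -27, 0], 0], [[-27, -27, 0], 0], [[-27, -27, 0], 0], [[-27, -27, 0], 0], [[-27, -27, 0], 0], [[-27, -27, 0], 0]])

```text
time: 1.48
tool_pos: [0.4855, 0.0744, 0.2312]
tcp_rot: [0.608, 3.082, 0.0]
wrist_force: [0.8, 0.3, -0.3]
width: 0.002
```

drive_tool(steps=[[[-27, -27, 0], 0], [[-27, -27, 0], 0], [[-27, -27, 0], 0], [[-27, -27, 0], 0], [[-20, -20, 0], 0], [[-12, -12, 0], 0], [[0, 0, 0], 7], [[0, 0, 0], 7]])

```text
time: 2.15
tool_pos: [0.5616, -0.1073, 0.2307]
tcp_rot: [-0.991, -2.98, -0.0]
wrist_force: [0.2, 1.2, 0.0]
width: -0.005
```

drive_tool(steps=[[[0, 0, 0], 7], [[0, 0, 0], 7], [[0, 0, 0], 7], [[0, 0, 0], 7], [[0, 0, 0], 7], [[0, 0, 0], 7], [[0, 0, 0], 7], [[0, 0, 0], 7]])

```text
time: 2.82
tool_pos: [0.5613, -0.1056, 0.2309]
tcp_rot: [-2.271, -2.169, 0.0]
wrist_force: [0.3, -0.2, 0.5]
width: -0.0
```

drive_tool(steps=[[[0, 0, 0], 7], [[0, 0, 0], 7], [[0, 0, 0], 3], [[0, 0, 0], 0], [[0, 0, 0], 0]])

```text
time: 3.23
tool_pos: [0.5614, -0.1058, 0.2311]
tcp_rot: [-2.56, -1.819, 0.0]
wrist_force: [0.0, -0.6, 0.2]
width: -0.0
```

Run:
```python
from h import *
s=bot.read_state();print({k:np.round(s[k],4) for k in('time','q','tool_pos','tcp_rot','wrist_force','width')})
print(R.from_rotvec(s['tcp_rot']).as_matrix().round(4))
print(bot.camera_info("wrist"))
im=bot.read_camera("wrist"); cv2.imwrite("pics/w1.png",im[:,:,::-1])
```

```text
{'time': np.float64(3.2333), 'q': array([-2.3010e-01,  6.9300e-02,  1.8296e+00,  3.0000e-04,  1.2433e+00,
        1.0500e-01]), 'tool_pos': array([ 0.5614, -0.1058,  0.2311]), 'tcp_rot': array([-2.5603e+00, -1.8194e+00,  4.0000e-04]), 'wrist_force': array([ 0.0034, -0.6127,  0.1725]), 'width': np.float64(-0.0003)}
[[ 3.289e-01  9.444e-01 -5.000e-04]
 [ 9.444e-01 -3.289e-01  4.000e-04]
 [ 2.000e-04 -6.000e-04 -1.000e+00]]
{'fx': 366.1406298963011, 'fy': 366.1406298963011, 'cx': 320.3453061055177, 'cy': 234.69187725921367, 'position': array([ 0.58394891, -0.04005007,  0.37417742]), 'attitude': array([ 2.82520573, -0.47721981, -0.06889453])}
```

View pics/w1.png

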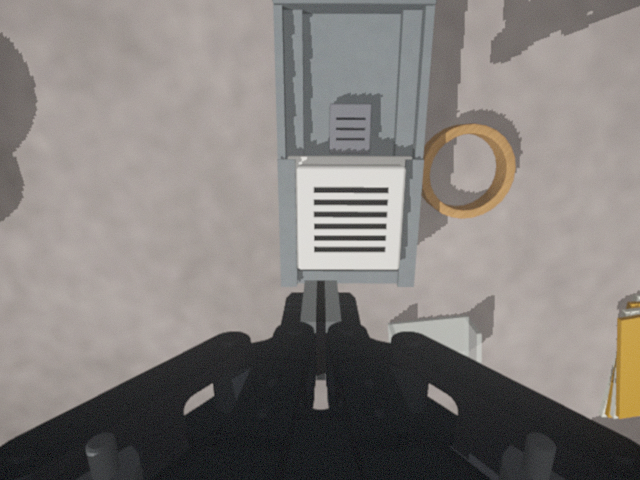

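The wrist view shows the whole case: pan corners at about (297,165), (406,165), (402,270), (297,270), catch pad at about (330–370,103–150), riser at (435,335), tape at (470,170). I'll refine from an enlarged crop.

Run:
```python
import cv2
a=cv2.imread("pics/w1.png")[90:290,270:440]; cv2.imwrite("pics/w1c.png",cv2.resize(a,None,fx=3,fy=3,interpolation=cv2.INTER_CUBIC))
```

```text
(no output)
```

View pics/w1c.png

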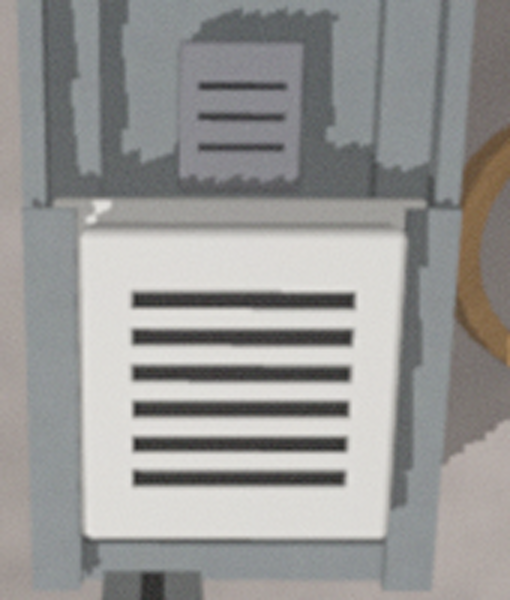

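Run:
```python
from h import *
w=np.array([(44,43.5,82,80,230),(44,-43.5,82,406,230),(-44,-43.5,82,386,540),(-44,43.5,82,85,538),(48,60,69,23,208),(48,-60,69,462,208),(-65,60,69,33,590),(-65,-60,69,432,590)],float)
P=w[:,:3]/1000;u=w[:,3:]/3+[270,90];i=bot.camera_info("wrist")
f=lambda t:(proj(toworld(P,t)+[0,0,t[3] if len(t)>3 else 0],i)-u).ravel()
for t0 in([.58,-.11,1.23],[.58,-.11,1.23,0]):
    r=least_squares(f,t0);print(r.x,np.degrees(r.x[2]),r.cost,r.fun.round(1))
    t=r.x
    if len(t)==3:
        for z in(.06,.062): print(z,(proj(toworld([[.092,.017,z],[.092,-.017,z],[.052,.017,z]],t),i)-[270,90])*3)
```

```text
[ 0.58322839 -0.11570864  1.23426426] 70.71813263507984 3.1086710763742937 [-0.5 -0.8  1.3 -0.6  1.1  0.4 -0.4  0.9 -0.7  0.  -0.5  0.3 -0.1 -0.1
 -0.4  0.2]
0.06 [[179.13258746  39.79624119]
 [305.15732124  39.99527812]
 [177.90062098 191.33197381]]
0.062 [[179.30823385  39.28209522]
 [306.15578451  39.48239766]
 [178.06216549 191.78994976]]
[ 0.58323728 -0.11608325  1.23426671 -0.00163177] 70.71827327038598 2.2696024290863153 [-0.2 -0.5  1.  -0.4  0.8  0.1 -0.1  0.6 -0.3  0.3 -0.9  0.6  0.2 -0.5
 -0.7 -0.2]
```

drive_tool(steps=[[[24, 8, 0], 0], [[24, 8, 0], 0], [[24, 8, 0], 0], [[0, 0, 35], 0], [[0, 0, 40], 0], [[0, 0, 40], 0], [[0, 0, 30], 0], [[0, 0, 6], 0]])

```text
time: 3.95
tool_pos: [0.6028, -0.0455, 0.0734]
tcp_rot: [-2.555, -1.814, 0.014]
wrist_force: [-1.7, -0.2, -0.5]
width: 0.001
```

Run:
```python
from h import *
for n in("scene","side"):
    im=bot.read_camera(n)
    im=im[170:330,210:400] if n=="scene" else im[180:340,250:440]
    cv2.imwrite(f"pics/{n}2.png",cv2.resize(im[:,:,::-1],None,fx=3.6,fy=3.6,interpolation=cv2.INTER_CUBIC))
s=bot.read_state();print(s['time'],s['tool_pos'],s['wrist_force'])
p=s['tool_pos'][:2]-[.5835,-.1157];a=np.radians(70.72);print(p@[np.cos(a),np.sin(a)],p@[-np.sin(a),np.cos(a)])
```

```text
4.05 [ 0.6062541  -0.04607224  0.07816327] [-0.40946771 -0.53565242  0.03075743]
0.0732358307850489 0.001512074964355479
```

View pics/scene2.png

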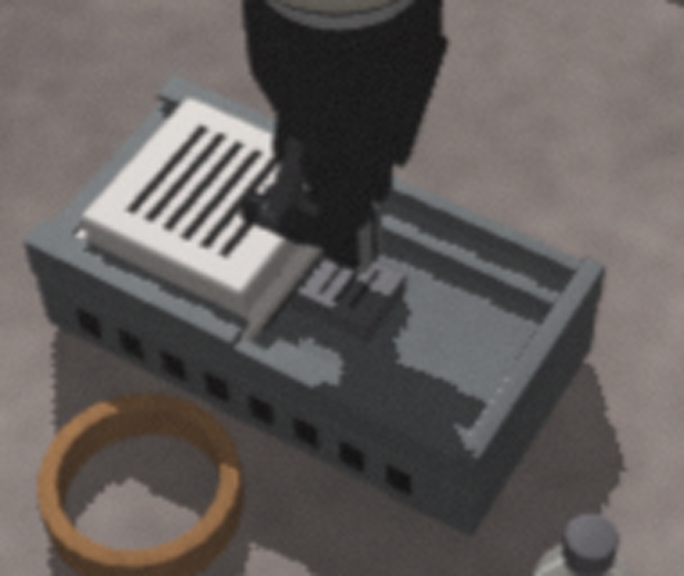

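View pics/side2.png

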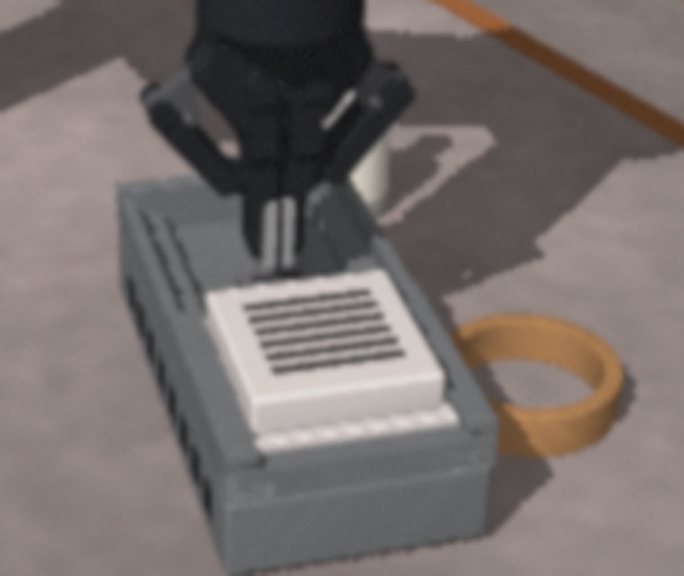

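The fingertip is over the ribbed catch pad (scene crop about (360,265)), clear of the cover. Pressing now.

drive_tool(steps=[[[0, 0, 8], 0], [[0, 0, 5], 0], [[0, 0, 3], 0], [[0, 0, 3], 0], [[0, 0, 2], 0], [[0, 0, 2], 0], [[0, 0, 0], 0]])

```text
time: 4.63
tool_pos: [0.6089, -0.0466, 0.0581]
tcp_rot: [2.562, 1.816, 0.002]
wrist_force: [-0.1, 0.2, 2.5]
width: 0.001
```

drive_tool(steps=[[[0, 0, 2], 0], [[0, 0, 1], 0], [[0, 0, 0], 0]])

```text
time: 4.88
tool_pos: [0.6089, -0.0466, 0.0548]
tcp_rot: [2.562, 1.816, 0.002]
wrist_force: [0.3, -0.3, 3.5]
width: -0.003
```

drive_tool(steps=[[[0, 0, 1], 0], [[0, 0, 1], 0], [[0, 0, 0], 0]])

```text
time: 5.13
tool_pos: [0.6089, -0.0466, 0.0525]
tcp_rot: [2.562, 1.816, 0.002]
wrist_force: [2.3, 0.2, 4.4]
width: 0.0
```

drive_tool(steps=[[[0, 0, 1], 0], [[0, 0, 1], 0], [[0, 0, 0], 0]])

```text
time: 5.38
tool_pos: [0.609, -0.0466, 0.052]
tcp_rot: [2.562, 1.816, 0.001]
wrist_force: [-3.1, -0.3, 11.8]
width: -0.002
```

drive_tool(steps=[[[0, 0, 1], 0], [[0, 0, 1], 0], [[0, 0, 0], 0], [[0, 0, 0], 0]])

```text
time: 5.72
tool_pos: [0.609, -0.0466, 0.0519]
tcp_rot: [2.562, 1.816, 0.001]
wrist_force: [-6.5, 0.5, 22.6]
width: -0.0
```

The catch has bottomed: the tip stays at z = 0.052 while the force rises to 22 N. Now lift, go back behind the cover, then down.

drive_tool(steps=[[[0, 0, -20], 0], [[0, 0, -35], 0], [[0, 0, -25], 0], [[-30, 0, 0], 0], [[-41, -1, 0], 0], [[-41, 0, 0], 0], [[-32, 0, 0], 0], [[-11, 0, 0], 0]])

```text
time: 6.38
tool_pos: [0.5531, -0.1954, 0.1269]
tcp_rot: [-2.564, -1.813, 0.005]
wrist_force: [0.5, 0.5, -0.4]
width: 0.001
```

drive_tool(steps=[[[0, 0, 0], 0], [[0, 0, 15], 0], [[0, 0, 25], 0], [[0, 0, 13], 0], [[0, 0, 0], 0], [[0, 0, 0], 0]])

```text
time: 6.88
tool_pos: [0.5548, -0.1908, 0.0737]
tcp_rot: [-2.559, -1.816, 0.003]
wrist_force: [-0.0, -0.0, 0.3]
width: 0.001
```

Run:
```python
from h import *
for n in("scene","side"):
    im=bot.read_camera(n)
    im=im[170:330,210:400] if n=="scene" else im[180:340,250:440]
    cv2.imwrite(f"pics/{n}3.png",cv2.resize(im[:,:,::-1],None,fx=3.6,fy=3.6,interpolation=cv2.INTER_CUBIC))
s=bot.read_state();print(s['time'],s['tool_pos'],s['wrist_force'])
p=s['tool_pos'][:2]-[.5835,-.1157];a=np.radians(70.72);print(p@[np.cos(a),np.sin(a)],p@[-np.sin(a),np.cos(a)])
```

```text
6.9833 [ 0.55672499 -0.19187838  0.07594301] [-1.17453715 -0.71754131  0.21505136]
-0.08074671331398883 0.00012041705870209226
```

View pics/scene3.png

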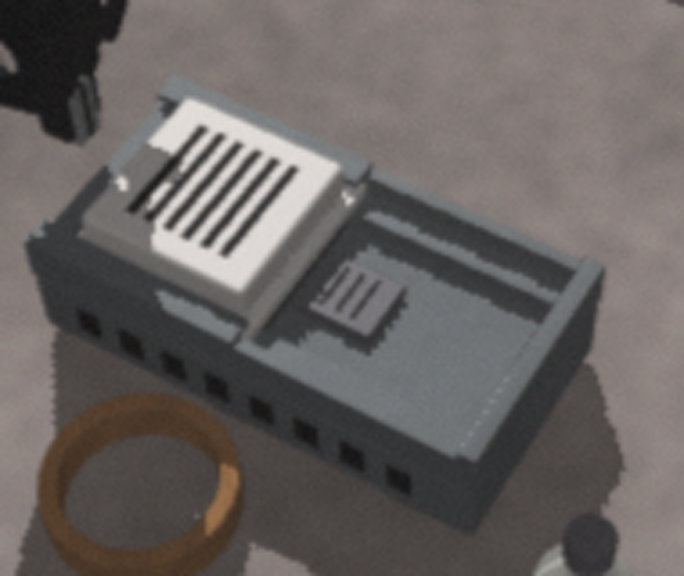

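View pics/side3.png

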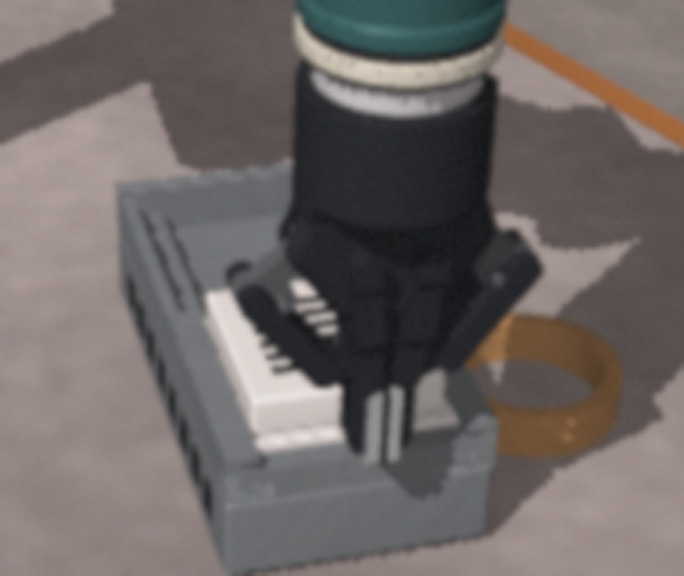

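The tip is behind the rear face on the midline, and the cover is still seated with the catch visibly lower. Lower 5 mm and push slowly.

drive_tool(steps=[[[0, 0, 5], 0], [[8, 0, 0], 0], [[8, 0, 0], 0], [[4, 0, 0], 0], [[3, 0, 0], 0], [[3, 0, 0], 0], [[3, 0, 0], 0], [[0, 0, 0], 0]])

```text
time: 7.65
tool_pos: [0.5658, -0.1646, 0.0704]
tcp_rot: [2.562, 1.817, 0.0]
wrist_force: [-0.7, 0.3, -0.6]
width: 0.005
```

```bash
cat > st.py <<'E'
from h import *
s=bot.read_state();print(s['time'],s['tool_pos'],s['wrist_force'])
p=s['tool_pos'][:2]-[.5835,-.1157];a=np.radians(70.72);print(p@[np.cos(a),np.sin(a)],p@[-np.sin(a),np.cos(a)])
E
python3 st.py
```

```text
7.65 [ 0.56578923 -0.16457099  0.07044207] [-0.6739951   0.2599091  -0.56471812]
-0.05197794917193585 0.0005810232547539114
```

drive_tool(steps=[[[5, 0, 0], 0], [[5, 0, 0], 0], [[7, 0, 0], 0], [[8, 0, 0], 0], [[8, 0, 0], 0], [[6, 0, 0], 0], [[3, 0, 0], 0], [[0, 0, 0], 0]])

```text
time: 8.32
tool_pos: [0.5798, -0.1242, 0.0702]
tcp_rot: [-2.562, -1.818, -0.001]
wrist_force: [0.2, 0.2, -0.4]
width: 0.0
```

```bash
python3 st.py
python3 - <<'E'
from h import *
for n in("scene","wrist"):
    im=bot.read_camera(n)
    if n=="scene": im=cv2.resize(im[170:330,210:400],None,fx=3.6,fy=3.6,interpolation=cv2.INTER_CUBIC)
    cv2.imwrite(f"pics/{n}4.png",im[:,:,::-1])
E
```

```text
8.3167 [ 0.57978626 -0.12416625  0.07024855] [ 0.18954678  0.22740449 -0.44754793]
-0.009217651020873272 0.000710026576058878
```

View pics/scene4.png

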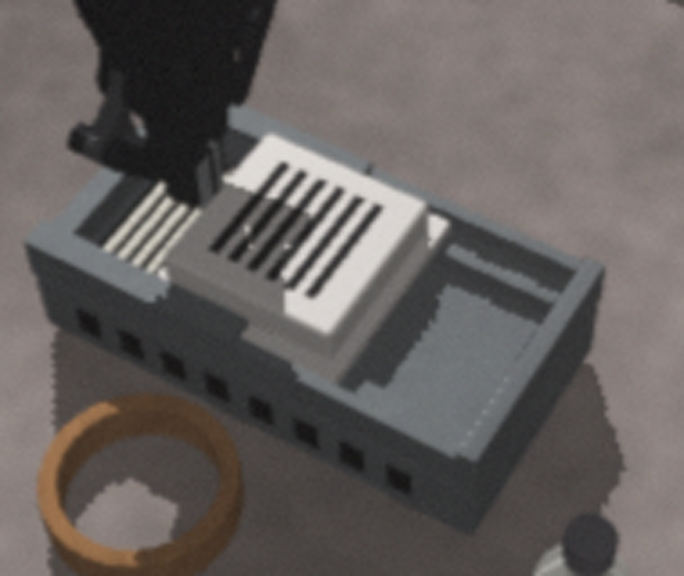

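View pics/wrist4.png

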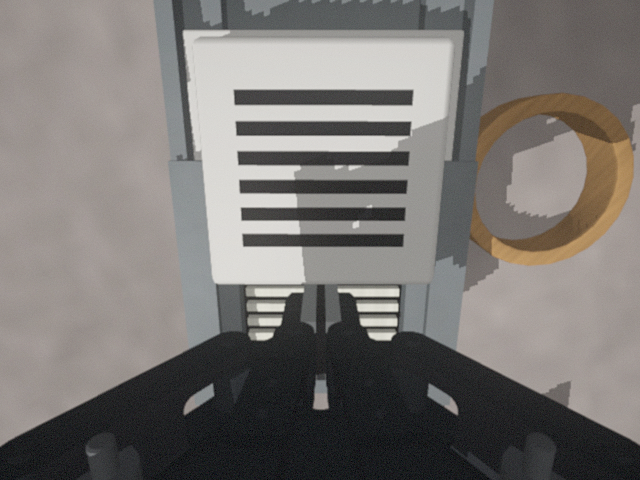

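The cover is sliding straight; the flange has passed the lips and the cartridge ribs show behind it. Pushing on.

drive_tool(steps=[[[5, 0, 0], 0], [[8, 0, 0], 0], [[8, 0, 0], 0], [[8, 0, 0], 0], [[8, 0, 0], 0], [[8, 0, 0], 0], [[5, 0, 0], 0], [[3, 0, 0], 0]])

```text
time: 9.08
tool_pos: [0.5973, -0.0743, 0.0703]
tcp_rot: [-2.562, -1.818, -0.0]
wrist_force: [0.3, -1.4, 0.2]
width: 0.0
```

drive_tool(steps=[[[2, 0, 0], 0], [[2, 0, 0], 0], [[2, 0, 0], 0], [[0, 0, 0], 0], [[0, 0, 0], 0]])

```text
time: 9.5
tool_pos: [0.5992, -0.0697, 0.0705]
tcp_rot: [2.563, 1.816, 0.001]
wrist_force: [0.7, 0.7, 0.6]
width: 0.001
```

```bash
python3 st.py
python3 - <<'E'
from h import *
for n in("scene","wrist"):
    im=bot.read_camera(n)
    if n=="scene": im=cv2.resize(im[170:330,210:400],None,fx=3.6,fy=3.6,interpolation=cv2.INTER_CUBIC)
    cv2.imwrite(f"pics/{n}5.png",im[:,:,::-1])
E
```

```text
9.5 [ 0.59916328 -0.06967046  0.07046771] [0.69745475 0.72018711 0.57980624]
0.04861981189389449 0.0004134381723882004
```

View pics/scene5.png

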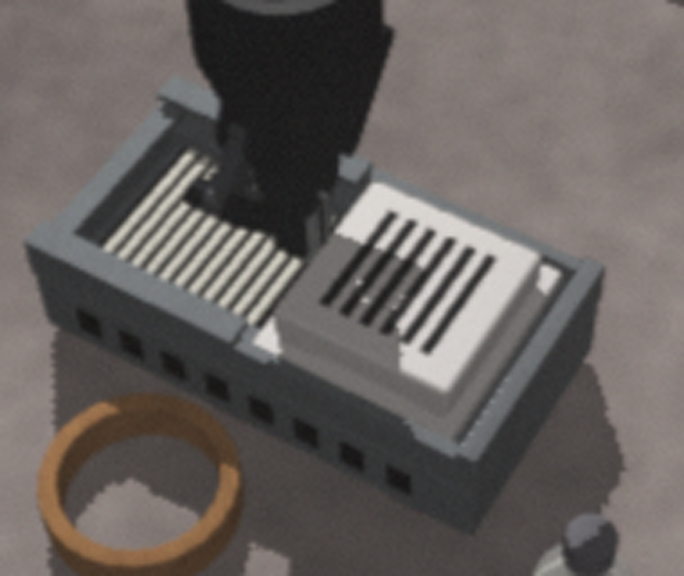

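View pics/wrist5.png

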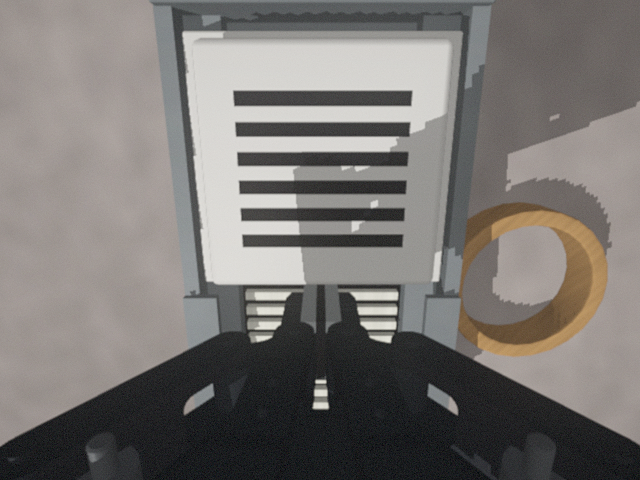

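A gap of roughly 6 mm to the end stop remains (wrist rows 15–30). I'll creep on until the force rises.

drive_tool(steps=[[[2, 0, 0], 0], [[2, 0, 0], 0], [[1, 0, 0], 0], [[0, 0, 0], 0]])

```text
time: 9.93
tool_pos: [0.6008, -0.065, 0.0704]
tcp_rot: [2.563, 1.817, 0.0]
wrist_force: [-0.2, -1.0, 1.1]
width: 0.002
```

drive_tool(steps=[[[1, 0, 0], 0], [[1, 0, 0], 0], [[0, 0, 0], 0]])

```text
time: 10.18
tool_pos: [0.6014, -0.063, 0.0704]
tcp_rot: [2.563, 1.817, 0.0]
wrist_force: [0.0, -2.4, 1.5]
width: 0.0
```

drive_tool(steps=[[[1, 0, 0], 0], [[1, 0, 0], 0], [[0, 0, 0], 0]])

```text
time: 10.43
tool_pos: [0.6016, -0.0627, 0.0705]
tcp_rot: [2.561, 1.817, -0.003]
wrist_force: [-2.2, -8.1, 2.8]
width: 0.003
```

The force rises and the tool no longer advances, so the cover is against the stop. Back off slowly, lift and look.

drive_tool(steps=[[[-2, 0, 0], 0], [[-4, 0, 0], 0], [[-10, 0, 0], 0], [[-20, 0, 0], 0], [[0, 0, -20], 0], [[0, 0, -40], 0], [[0, 0, -40], 0], [[0, 0, -30], 0]])

```text
time: 11.1
tool_pos: [0.5904, -0.0957, 0.203]
tcp_rot: [2.562, 1.816, 0.003]
wrist_force: [0.6, -0.4, -0.2]
width: 0.001
```

drive_tool(steps=[[[-10, 0, 0], 0], [[0, 0, 0], 0], [[0, 0, 0], 0], [[0, 0, 0], 0]])

```text
time: 11.43
tool_pos: [0.5853, -0.1043, 0.1982]
tcp_rot: [-2.561, -1.815, 0.003]
wrist_force: [-0.6, -0.1, -0.2]
width: 0.004
```

```bash
python3 st.py
python3 - <<'E'
from h import *
i=bot.camera_info("wrist");print(i)
for n in("wrist","scene"):
    im=bot.read_camera(n); cv2.imwrite(f"pics/{n}6.png",im[:,:,::-1])
t=[.5835,-.1157,np.radians(70.72)]
im=cv2.imread("pics/wrist6.png")
for X,c in((.110,(0,0,255)),(.102,(255,0,0))):
    P=[[X+a,b,.082] for a,b in((.044,.0435),(.044,-.0435),(-.044,-.0435),(-.044,.0435))]
    q=proj(toworld(P,t),i); print(X,q.round(1).tolist())
E
```

```text
11.4333 [ 0.58529684 -0.10434269  0.19822801] [-0.56649847 -0.12463274 -0.18061564]
0.0113136415428884 0.002053944682374153
{'fx': 366.1406298963011, 'fy': 366.1406298963011, 'cx': 320.3453061055177, 'cy': 234.69187725921367, 'position': array([ 0.60841156, -0.03875429,  0.3413576 ]), 'attitude': array([ 2.82487479, -0.48067124, -0.07341101])}
0.11 [[255.4, 8.0], [394.5, 7.6], [387.5, 151.7], [261.8, 151.9]]
0.102 [[256.0, 22.3], [393.8, 22.0], [386.9, 163.5], [262.3, 163.6]]
```

View pics/wrist6.png

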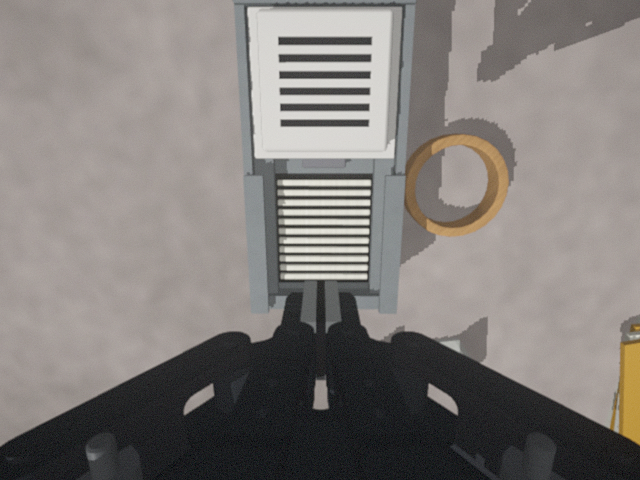

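View pics/scene6.png

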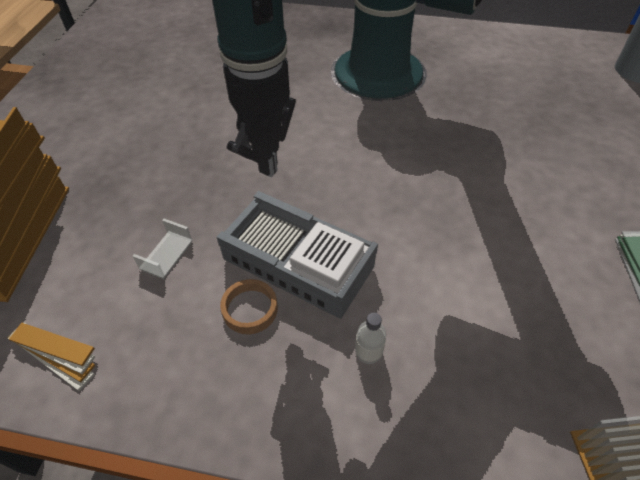

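The pan's rear edge is at about row 152, and x = 0.110 predicts 151.8. The cover lies straight and flat against the stop, and the riser, tape and bottle are at their starting pixels. Handing in.

```bash
python3 -c "
from workcell import bot
print(bot.finish_job()); print(bot.read_state()['time'])"
```

```text
the job is handed in; nothing more can be done
None
the job is handed in; nothing more can be done
```

The fume filter is open: the catch is pressed fully in and the cover rests against the end stop. I handed the job in at about 11.5 s of the 37 s allowed; the system gave no verdict.

- **Catch:** I pressed it with the shut fingers until the tip stopped at z = 0.052 m and the force rose to about 23 N. The cover was still on its seat in the pictures taken before the push.
- **Cover:** I pushed it by its rear face until the tool stopped advancing and the force rose to about 8 N, then backed off and lifted clear.
- **Last checks:**
  - The wrist view puts the cover's rear edge at about row 152, where x = 0.110 m predicts 151.8. The cover lies straight and flat.
  - The bottle, tape and riser are where they started in the scene view.
  - The tool is clear, with about zero contact force.
- **Disagreements:** Single-camera estimates of the case position differed by up to about 4 mm, so I used the wrist view for the final position. I could not see the catch's depth at the end because the cover now sits over it, so that rests on the press readings and the cover sliding over it freely.

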